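# Fit the guide rod of the rotary board holder

### The job

Turn the rotary board holder one click anticlockwise (seen from above), so that its clamp block no longer faces the microscope column. Then take the knobbed guide rod from the notched rest and thread it, nose first, through the bush in the clamp block and on through the bush in the jaw block, until its knob is fully home against the clamp block. Finish while still gripping the rod, holding it home so that I can tighten the clamp screw, and leave the two phones, the flux pot and the screwdriver where they are.

Things in the scene. Friction and masses are not known exactly. Their poses are not given: they have to be found in the camera images.
- turntable (a joint): angle of the board holder's turntable on the fixed base plate, rad: 0 at the click stop where it starts (clamp block facing the microscope column), growing anticlockwise seen from above; sprung click stops every 1.571. Left free it settles into the nearest stop within about 0.02; turning it past halfway to the next stop takes up to about 7 N at the finger post.
- hub (a point): centre of the aluminium turntable disc (160 mm diameter), on its upper face 36 mm above the bench, on the turning axis. Turntable axes: +x from the clamp block to the jaw block, the way the rod goes in; z up. The column (20 mm diameter, 235 mm high) stands 110 mm from the axis, on the -x side at stop 0, on +y at stop 1.571, the microscope hanging 100 mm beside it (then towards +x).
- post (a point): upright steel finger post for turning the turntable by, a pin of 12 mm diameter reaching from 36 to 78 mm above the bench; the point lies on its axis 60 mm above the bench, 70 mm from the hub along -y of the turntable; nothing else within 30 mm of the pin. Same axes as hub.
- clamp_bore (a point): centre of the bore's mouth on the outer face of the clamp block (aluminium, black thumb screw on top; 14 mm thick along the bore, 60 mm wide, top 92 mm, with screw 108 mm above the bench). Bore 12.5 mm diameter, level, 68 mm above the bench, on the turntable's centre line, 45 mm from its axis; the rod enters along +x (same axes as hub).
- jaw_bore (a point): centre of the mouth of the second bore, on the inner face of the jaw block (no screw on top, else like the clamp block), 76 mm beyond clamp_bore on the same line along +x; 14 mm deep, 12.5 mm diameter. Between the blocks is a gap of 62 mm with two fixed rods 22 mm to either side of the bore line. Same axes as hub.
- rod: loose guide rod, about 110 g: smooth steel shaft, 10 mm diameter, 105 mm long, its last 8 mm tapering to a 4.4 mm nose, on a round knurled aluminium knob, 24 mm diameter, 36 mm long. Origin on the axis at the shoulder where the shaft leaves the knob; +x along the shaft to the nose. Centre of mass 24 mm along +x. It starts level, axis 34 mm above the bench.
- knob (a point): middle of the knob on the rod's axis (18 mm behind the rod's origin), the place to grip it from above; same axes as the rod.
- tip (a point): the rod's nose end, on its axis; same axes as the rod.
- rest: fixed grey notched tool rest, 94 x 70 mm, 36 mm high, in whose two V notches the rod lies with the knob overhanging one end: origin at the underside's centre, +x along the rod towards its nose; the two notched rails, 8 mm thick, are at x = -35 and +35 mm, the rod's origin at x = -45 mm.
- phone_a: phone 150 x 74 x 8.5 mm with black frame lying on the bench, bystander; origin under its centre
- phone_b: phone 150 x 74 x 8.5 mm with white frame lying on the bench, bystander; origin under its centre
- flux_pot: small white pot with black lid, 42 mm diameter, 36 mm high, standing on the base plate under the microscope, bystander; origin under its centre
- driver: screwdriver with black handle, 170 mm long, lying on the bench, bystander; origin under its middle
Not all that is in view belongs to the job. What is meant by the rod is not blue, and is the smaller of those in its own colour.

How it is judged:
By the outcome, as a careful person would: the job done as asked, in the order asked, and still so for the second after the job is handed in, while the arm keeps its last pose, push and grip.
It also fails if it takes over 67 s, if anything falls off the work surface, if the arm or the gripper's body presses on something with over 40 N, if the wrist force passes 120 N, or if a joint passes its speed limit or range.

### The arm

A 7-joint arm with a two-finger parallel gripper is mounted at the origin on the work surface. World frame = base frame: x ahead of the robot, y to its left, z up, the work surface at z = 0. Lengths are in m, angles in rad, forces in N, time in s.
With the tool pointing down it reaches from about 0.4 to 0.85 m from the base axis. Payload 10.4 kg.
Tool frame: the origin (TCP) lies on the centre line of the jaws, within the pads' length; the fingertips stand 11 mm ahead of it and the grasp point (between the pads) lies 8 mm behind it (tip_reach is the distance from the TCP to the fingertips, in m); z points along the fingers, y is the line along which they close (so a half turn about z gives the same grasp; the last joint's range is limited). The gripper opens to 85 mm and grips with 20 to 120 N. Pads are 22 mm wide; open, the fingers measure 114 mm over their backs; the gripper's body (76 mm by 85 mm) begins 54 mm behind the grasp point. The pads swing forward as they close: fully open they stand 13 mm farther back than shut.
Start: joints at [-1.325, 0.332, -0.065, 1.46, 0.022, 1.35, -0.088], TCP at [0.166, 0.603, 0.204] pointing down, gripper open.
Joint ranges: [-2.6, 2.6], [-0.5, 2.12], [-1.47, 1.34], [0.16, 2.42], [-1.27, 4.41], [0.06, 2.06], [-2.6, 2.6]. Speed limits (rad/s): [2.22, 2.22, 2.79, 2.79, 3.14, 3.14, 3.14].

### API

Orientations are given as a unit quaternion [x, y, z, w].
In Python, from workcell import get_obs, camera, hand_in, tip_reach gives the robot as it stands. The module is installed in compiled form; this text tells all that it offers.
- The arm moves only by the tool move_arm, never from a script. Its argument "plan" is a list of rows, each an object with "delta_pos": the shift along the tool's x, y, z in m, a list of three; "turn": the turn, a rotation vector about the tool's x, y, z in rad, a list of three; "fingers": the closure, from 0 (fully open) to 1 (shut). A call has 1 to 12 rows; each row is the pose to reach, as a shift and turn from the pose commanded when the call began, along the tool's axes at that moment; what a row does not reach only later rows make up. A row lasts 1/8 s, in which the tool goes at most 62.5 mm and 10.7 degrees, less where a joint would pass 70% of its speed; a pose out of reach is approached as far as the arm can. A call with a gripper value outside its range is refused whole. The fingers move at their own pace and stop on an object; "force" is the grip in N (left out, the last holds). Time passes only in rows, so rows that repeat a pose let the fingers close. It gives the time, the measured TCP pose, the force, the opening and the grip force at its end, in the units of the state.
- get_obs(): the state, without advancing time (a new reading comes with each control period).
- camera(name): name is "side" or "top"; returns a dict with "color" (480x640x3 uint8, red, green, blue), "range_z" (480x640 float32, m along the optical axis (not along the pixel's ray), 0 where there is no reading), "fx", "fy", "cx", "cy" (pixels), "R" (3x3) and "t" (3): a world point X has camera coordinates R X + t. Camera axes: x right, y down, z forward; pixel columns grow to the right and rows downward; lengths in m; the calibration is good to about 2 mm. A picture is of the moment at which its call begins.
- hand_in(): hands the job in; it is judged then, once.
The state is a dict: "clock": time; "joint_pos": joint angles; "joint_velocities": joint speeds; "tau": joint torques, N m; "position": TCP position; "ee_rot": TCP orientation; "ft_force": force on the tool from outside, world axes, zero at the start; "torque": the same for the moment, N m; "grip_width": opening from 0.0 (shut) to 1.0 (fully open); "grasp_force": force on a finger pad.
Only numpy, scipy, OpenCV 4.12 (cv2) and the standard library are available. Lean on these libraries where they do the work, as an engineer would, in place of code of your own. Each camera call takes 0.05 s, during which the arm holds its last target. There are 200 camera calls.

## Working session

There is one attempt and no reset: what is moved stays moved. The work goes in short steps, Python scripts to look and compute and a tool call to move; the robot and the scene stay as the last step left them, time stands still between calls to the robot, and variables do not carry over. Pictures are saved under pics/ and viewed, at most 10 in all, crops included, and the job is handed in when it is done.

Besides the shell and the picture viewer there is one more tool, called after ">>>" by a JSON object that holds its "fn" and its "kwargs". move_arm: Moves the arm, as the interface text tells. Its arguments: {"type":"object","properties":{"plan":{"type":"array","items":{"type":"object","properties":{"delta_pos":{"type":"array","items":{"type":"number"}},"turn":{"type":"array","items":{"type":"number"}},"fingers":{"type":"number"}}}},"force":{"type":"number"}},"required":["plan"]}

```bash
mkdir -p pics; cat > h.py <<'E'
import numpy as np, cv2
from workcell import get_obs, camera, hand_in, tip_reach
from scipy.spatial.transform import Rotation as Rn
def ray(c,u,v):
    R=np.array(c['R']);t=np.array(c['t'])
    d=R.T@np.array([(u-c['cx'])/c['fx'],(v-c['cy'])/c['fy'],1.]);return -R.T@t,d
def onz(c,u,v,z):
    o,d=ray(c,u,v);return o+d*(z-o[2])/d[2]
def pt(c,u,v):
    o,d=ray(c,u,v);return o+d*c['range_z'][int(v),int(u)]
def cloud(c):
    v,u=np.mgrid[0:480,0:640];z=c['range_z']
    P=np.stack([(u-c['cx'])/c['fx']*z,(v-c['cy'])/c['fy']*z,z],-1)
    return (P-np.array(c['t']))@np.array(c['R'])
def proj(c,X):
    p=np.array(c['R'])@np.array(X)+np.array(c['t']);return c['fx']*p[0]/p[2]+c['cx'],c['fy']*p[1]/p[2]+c['cy']
def save(n,im,k=1):
    cv2.imwrite(f'pics/{n}.png',cv2.cvtColor(cv2.resize(im,None,fx=k,fy=k,interpolation=cv2.INTER_CUBIC),cv2.COLOR_RGB2BGR))
def tool(): 
    o=get_obs();return np.array(o['position']),Rn.from_quat(o['ee_rot'])
E
python3 - <<'E'
from h import *
np.set_printoptions(precision=4,suppress=True)
for n in('top','side'):
    c=camera(n);save(n+'0',c['color']);print(n,c['fx'],c['cx'],c['cy'],c['R'],c['t'],-np.array(c['R']).T@c['t'])
o=get_obs();print(o,tip_reach);print(Rn.from_quat(o['ee_rot']).as_matrix())
E
```

```text
top 497.547534955188 321.9866182967029 241.4163391482243 [[ 0.0274 -0.9994  0.0232]
 [-0.9893 -0.0304 -0.1427]
 [ 0.1434 -0.0191 -0.9895]] [0.0697 0.4753 1.2653] [0.287  0.1082 1.3182]
side 602.9701340635302 328.714235981994 245.14110152070916 [[-0.9761 -0.2157 -0.0252]
 [-0.0804  0.4667 -0.8808]
 [ 0.2018 -0.8577 -0.4729]] [0.4889 0.0776 1.3851] [0.204  1.2572 0.7357]
{'clock': 0.1, 'joint_pos': array([-1.3246,  0.3328, -0.0647,  1.4609,  0.0216,  1.3499, -0.0885]), 'joint_velocities': array([ 0.0003, -0.0014,  0.0013, -0.0011, -0.0004, -0.0002, -0.001 ]), 'tau': array([  0.0013, -62.6749,   0.049 , -39.2432,   0.0164,   0.0068,
        -0.    ]), 'position': array([0.1659, 0.6022, 0.2036]), 'ee_rot': array([ 0.134 ,  0.991 , -0.0006, -0.0001]), 'ft_force': array([1.2568, 0.3318, 0.1344]), 'torque': array([0.0348, 0.0021, 0.0034]), 'grasp_force': 0.0, 'grip_width': 1.0036311751168965} 0.011
[[-0.9641  0.2656 -0.0003]
 [ 0.2656  0.9641 -0.0012]
 [-0.0001 -0.0012 -1.    ]]
```

View pics/top0.png

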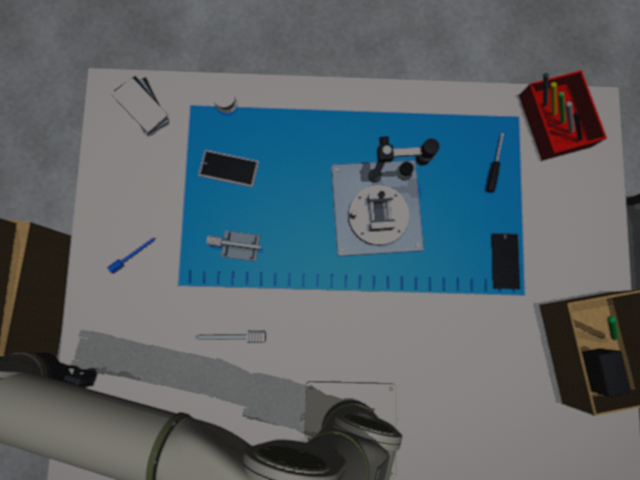

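View pics/side0.png

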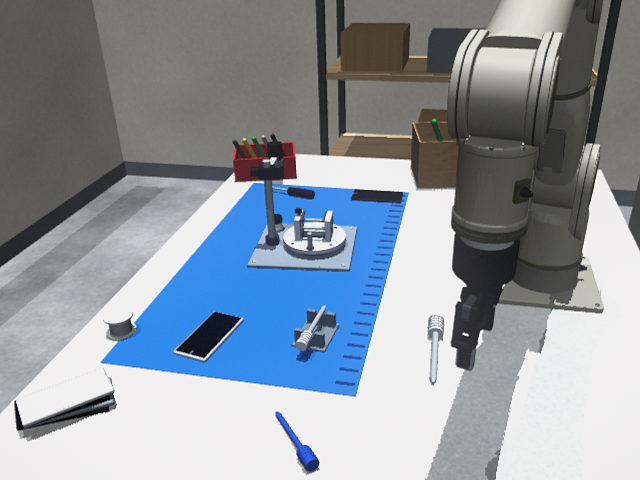

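The top view shows the rod candidates: a silver rod in the rest (knob 213,241, nose 262,246), a larger-looking silver one loose on the bench (195–265,337), and a blue one (130,255). The post is at about (352,215), the disc at (378,214), and the column at (385,150). By the description it should be the silver one in the rest. I'll check this by length and a close crop.

```bash
python3 - <<'E'
from h import *
np.set_printoptions(precision=4,suppress=True)
c=camera('top');s=camera('side')
im=c['color'];a=cv2.resize(im[215:275,190:290],(400,240),interpolation=cv2.INTER_CUBIC);b=cv2.resize(im[125:265,325:445],(480,560),interpolation=cv2.INTER_CUBIC)
s1=cv2.resize(s['color'][300:370,280:360],(320,280),interpolation=cv2.INTER_CUBIC);
W=np.zeros((560,800,3),np.uint8);W[:560,320:800]=b;W[:192,:320]=cv2.resize(a,(320,192));W[200:480,:320]=s1
save('crops',W)
for n,k in(('top',c),('side',s)):
    P=cloud(k);ok=k['range_z']>0
    X,Y,Z=P[...,0],P[...,1],P[...,2]
    print(n,'bench z',np.median(Z[ok&(abs(Z)<.02)]))
    hsv=cv2.cvtColor(k['color'],cv2.COLOR_RGB2HSV)
    # disc top
    m=ok&(Z>.028)&(Z<.044)&(X>.45)&(X<.85)&(Y>-.2)&(Y<.2)
    print('disc',m.sum(),[ (X[m].min(),X[m].max(),Y[m].min(),Y[m].max(),np.median(Z[m]))])
    hi=ok&(Z>.012)&(X>.3)&(X<.7)&(Y>.2)&(Y<.5)&(Z<.1)
    print('rest/rod',hi.sum(),X[hi].min(),X[hi].max(),Y[hi].min(),Y[hi].max(),Z[hi].max())
    np.savez(n+'.npz',**k)
for p in((195,337),(266,336),(207,240),(262,246),(108,268),(155,238)): print(p,onz(c,*p,.034 if p[1]<300 and p[0]>190 else .01))
E
```

```text
top bench z -0.00019634931303784766
disc 2267 [(np.float64(0.470472426171891), np.float64(0.6927370465237569), np.float64(-0.15285309629842278), np.float64(0.017219833995067314), np.float64(0.035510350229640206))]
rest/rod 557 0.425956537382553 0.6995668223447221 0.24367349689060272 0.41879495265026007 0.05030998441985
side bench z -0.0016700865343593392
disc 1305 [(np.float64(0.4715479906836302), np.float64(0.6817756192473822), np.float64(-0.14992262779214421), np.float64(0.02062892617712671), np.float64(0.03386125741249112))]
rest/rod 859 0.42723654697105173 0.49610221974076163 0.24592321843754686 0.38872074135828577 0.04572943680871205
(195, 337) [0.2183 0.4025 0.01  ]
(266, 336) [0.2256 0.2206 0.01  ]
(207, 240) [0.4676 0.3819 0.034 ]
(262, 246) [0.4562 0.2389 0.034 ]
(108, 268) [0.3892 0.6396 0.01  ]
(155, 238) [0.4721 0.5238 0.01  ]
```

View pics/crops.png

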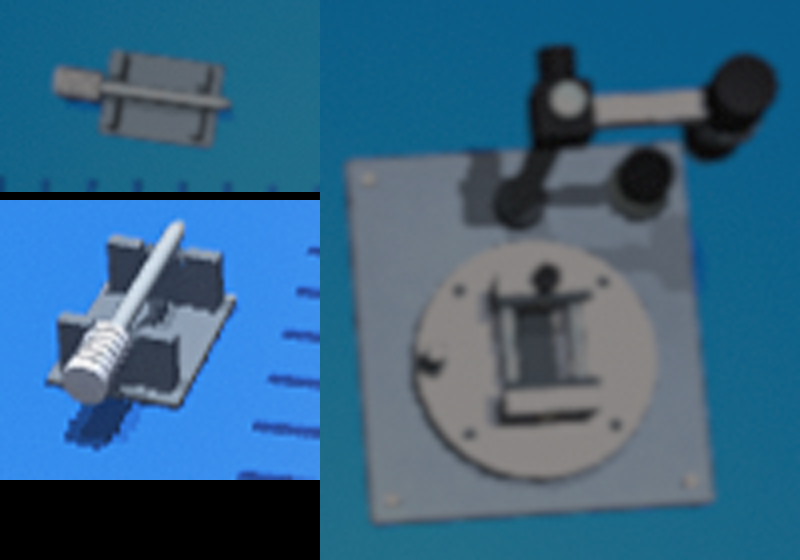

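The crop confirms the choice: a short silver rod in the rest, about 141 mm long (the loose silver one is about 180 mm). Its knob is at the left (top-view crop 75,80), nose right. The post is at crop (430,362) and the clamp screw (crop 545,278) faces the column. Now I'll measure precisely.

```bash
cat > m.py <<'E'
from h import *
np.set_printoptions(precision=4,suppress=True)
for n in('top','side'):
    k=dict(np.load(n+'.npz'));P=cloud(k);ok=k['range_z']>0;X,Y,Z=P[...,0],P[...,1],P[...,2]
    # disc: plate vs disc vs. height; ellipse of disc upper-face outline
    m=(ok&(Z>.029)&(Z<.115)&(X>.48)&(X<.69)&(Y>-.17)&(Y<.03))
    lim=m&(Z<.042)
    cs,_=cv2.findContours((lim).astype(np.uint8),cv2.RETR_EXTERNAL,cv2.CHAIN_APPROX_NONE)
    q=max(cs,key=cv2.contourArea)[:,0]
    W=np.array([onz(k,u,v,.036)[:2] for u,v in q]); 
    h=np.median(W,0)
    from scipy.optimize import least_squares
    f=least_squares(lambda p:np.hypot(*(W-p[:2]).T)-.0795,[*(W.min(0)+W.max(0))/2],loss='soft_l1',f_scale=.001)
    hub=f.x;print(n,'hub',hub,'rms',np.sqrt(np.median(f.fun**2)))
    r=np.hypot(X-hub[0],Y-hub[1])
    p=ok&(Z>.045)&(Z<.09)&(r>.055)&(r<.08)&(Y>hub[1]+.03)
    print(' post',p.sum(),np.median(X[p]),np.median(Y[p]),X[p].min(),X[p].max(),Y[p].min(),Y[p].max(),Z[p].max())
    b=ok&(Z>.084)&(Z<.098)&(r<.075); d=P[b][:,:2]-hub
    for nm,sel in(('clamp',d[:,0]>0),('jaw',d[:,0]<0)):
        e=d[sel]
        if len(e)>5: print(' ',nm,len(e),cv2.minAreaRect(e.astype(np.float32)),np.median(P[b][sel][:,2]))
    # rod
    kz=ok&(Z>.039)&(Z<.06)&(X>.40)&(X<.52)&(Y>.3)&(Y<.42)
    print(' knob',kz.sum(),X[kz].min(),X[kz].max(),Y[kz].min(),Y[kz].max(),np.percentile(Z[kz],95))
    a=ok&(Z>.024)&(Z<.06)&(X>.40)&(X<.52)&(Y>.22)&(Y<.42); 
    g=k['color'].max(-1)[a];
    sel=a&(k['color'].max(-1)>np.percentile(g,60)); e=P[sel]
    l=cv2.fitLine(e[:,:2].astype(np.float32),cv2.DIST_HUBER,0,.001,.001).ravel();print(' rodline',l,np.degrees(np.arctan2(l[1],l[0])),'len',np.ptp(e[:,:2]@l[:2]),sel.sum())
    t=(e[:,:2]-l[2:])@l[:2];print(' ends',l[2:]+l[:2]*t.min(),l[2:]+l[:2]*t.max())
    # baseplate
    hsv=cv2.cvtColor(k['color'],cv2.COLOR_RGB2HSV)
    bp=((hsv[...,1]<110)&ok&(Z>.003)&(Z<.028)&(X>.44)&(X<.75)&(Y>-.2)&(Y<.06))|m
    cs,_=cv2.findContours(cv2.morphologyEx(bp.astype(np.uint8),cv2.MORPH_CLOSE,np.ones((5,5))),cv2.RETR_EXTERNAL,cv2.CHAIN_APPROX_NONE)
    q=max(cs,key=cv2.contourArea)[:,0];zb=np.median(Z[bp&(Z<.028)])
    W=np.array([onz(k,u,v,zb)[:2] for u,v in q]);print(' plate',zb,cv2.minAreaRect(W.astype(np.float32)))
E
python3 m.py
```

```text
top hub [ 0.5501 -0.0623] rms 0.0013355597729016414
 post 28 0.5418571585366089 0.007379578530614444 0.5355300926899297 0.5472182816645321 0.0012534287425497528 0.012593595620957812 0.08461877267042209
  clamp 159 ((0.035157591104507446, 0.002932678908109665), (0.021906932815909386, 0.06044181436300278), 5.304497718811035) 0.0904507186238184
  jaw 201 ((-0.03100506216287613, 0.021583925932645798), (0.11058799177408218, 0.033831048756837845), 79.52153778076172) 0.091114085661276
 knob 126 0.4395199171208735 0.4887592528890025 0.3082268227817577 0.3827498605833783 0.04711224883945461
 rodline [0.1068 0.9943 0.4626 0.3251] 83.86897 len 0.13886031974047752 170
 ends [0.4539 0.2442] [0.4687 0.3822]
 plate 0.00931615070916935 ((0.5744587779045105, -0.06117011606693268), (0.24955934286117554, 0.2300087958574295), 5.381894588470459)
side hub [ 0.5499 -0.0497] rms 0.0044076481579181925
 post 59 0.5446694404385959 0.012758822515650392 0.5386847133964082 0.5514999003732693 0.005980324759287001 0.01791770441251913 0.07782357822969878
  clamp 89 ((0.036885522305965424, -0.005442775785923004), (0.01957590878009796, 0.06740230321884155), 4.943130970001221) 0.08962864756701946
  jaw 110 ((-0.03288460150361061, -0.013684418052434921), (0.020419128239154816, 0.0701557844877243), 4.023866176605225) 0.08916630685447821
 knob 119 0.45755163020766093 0.47854159810200453 0.341663099120319 0.386225829571142 0.044882797830057705
 rodline [0.0817 0.9967 0.463  0.3287] 85.31429 len 0.138315317503718 256
 ends [0.4562 0.2459] [0.4675 0.3837]
 plate 0.007673888432210424 ((0.5867297649383545, -0.11372414231300354), (0.2631857395172119, 0.37372317910194397), 10.033119201660156)
```

>>> {"fn": "move_arm", "kwargs": {"plan": [{"delta_pos":[-0.553,-0.46,0.054],"turn":[0,0,-0.36],"fingers":1},{"delta_pos":[-0.553,-0.46,0.054],"turn":[0,0,-0.36],"fingers":1},{"delta_pos":[-0.553,-0.46,0.054],"turn":[0,0,-0.36],"fingers":1},{"delta_pos":[-0.553,-0.46,0.054],"turn":[0,0,-0.36],"fingers":1},{"delta_pos":[-0.553,-0.46,0.054],"turn":[0,0,-0.36],"fingers":1},{"delta_pos":[-0.553,-0.46,0.054],"turn":[0,0,-0.36],"fingers":1},{"delta_pos":[-0.553,-0.46,0.054],"turn":[0,0,-0.36],"fingers":1},{"delta_pos":[-0.553,-0.46,0.054],"turn":[0,0,-0.36],"fingers":1},{"delta_pos":[-0.553,-0.46,0.054],"turn":[0,0,-0.36],"fingers":1},{"delta_pos":[-0.553,-0.46,0.054],"turn":[0,0,-0.36],"fingers":1},{"delta_pos":[-0.553,-0.46,0.054],"turn":[0,0,-0.36],"fingers":1},{"delta_pos":[-0.553,-0.46,0.054],"turn":[0,0,-0.36],"fingers":1}], "force": 60}}

```text
clock: 1.7
position: [0.5779, 0.0087, 0.15]
ee_rot: [-0.044, 0.999, -0.001, -0.0]
ft_force: [-0.5, 0.9, 1.3]
grip_width: -0.001
grasp_force: 0.0
```

>>> {"fn": "move_arm", "kwargs": {"plan": [{"delta_pos":[0,0.002,0.05],"turn":[0,0,0],"fingers":1},{"delta_pos":[0,0.003,0.09],"turn":[0,0,0],"fingers":1},{"delta_pos":[0,0.003,0.09],"turn":[0,0,0],"fingers":1}]}}

```text
clock: 2.08
position: [0.5743, 0.0151, 0.0576]
ee_rot: [-0.046, 0.999, -0.0, -0.003]
ft_force: [0.6, 0.4, 0.5]
grip_width: -0.001
grasp_force: 0.0
```

```bash
python3 - <<'E'
from h import *
c=camera('side');save('push',c['color'][190:290,230:380],4);print(get_obs()['ft_force'])
E
```

```text
[-0.05619055 -0.85900769  0.95249007]
```

View pics/push.png

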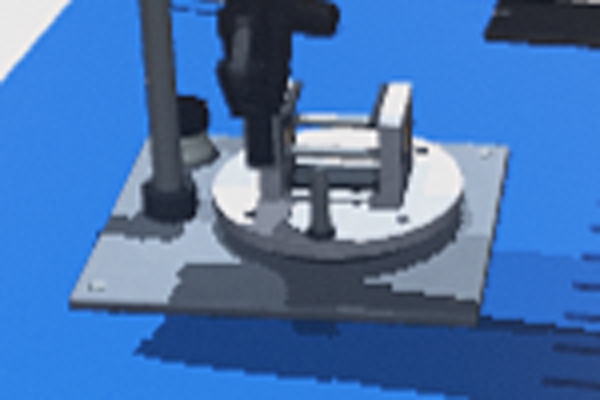

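The closed fingertip is at crop (258,150), behind the post (crop 320,180), and the path is clear. Next I push along the arc.

>>> {"fn": "move_arm", "kwargs": {"plan": [{"delta_pos":[0.015,-0.001,0],"turn":[0,0,0],"fingers":1},{"delta_pos":[0.024,0,0],"turn":[0,0,-0.13],"fingers":1},{"delta_pos":[0.034,0.001,0],"turn":[0,0,-0.26],"fingers":1},{"delta_pos":[0.043,0,0],"turn":[0,0,-0.39],"fingers":1},{"delta_pos":[0.052,-0.002,0],"turn":[0,0,-0.52],"fingers":1},{"delta_pos":[0.061,-0.005,0],"turn":[0,0,-0.65],"fingers":1},{"delta_pos":[0.07,-0.01,0],"turn":[0,0,-0.79],"fingers":1},{"delta_pos":[0.077,-0.015,0],"turn":[0,0,-0.92],"fingers":1},{"delta_pos":[0.084,-0.021,0],"turn":[0,0,-1.05],"fingers":1},{"delta_pos":[0.09,-0.029,0],"turn":[0,0,-1.18],"fingers":1},{"delta_pos":[0.095,-0.037,0],"turn":[0,0,-1.31],"fingers":1},{"delta_pos":[0.099,-0.045,0],"turn":[0,0,-1.43],"fingers":1}]}}

```text
clock: 3.62
position: [0.4754, -0.0263, 0.0371]
ee_rot: [-0.569, 0.821, 0.01, -0.036]
ft_force: [0.3, 1.0, -0.6]
grip_width: -0.004
grasp_force: 0.0
```

```bash
python3 - <<'E'
from h import *
print(get_obs()['ft_force'],get_obs()['position'])
c=camera('top');s=camera('side')
W=np.zeros((560,800,3),np.uint8);W[:560,:480]=cv2.resize(c['color'][125:265,325:445],(480,560));W[:320,480:]=cv2.resize(s['color'][190:290,240:340],(320,320));save('turned',W)
E
```

```text
[ 0.33706305  0.99061476 -0.56970692] [ 0.47537686 -0.02626974  0.03708858]
```

View pics/turned.png

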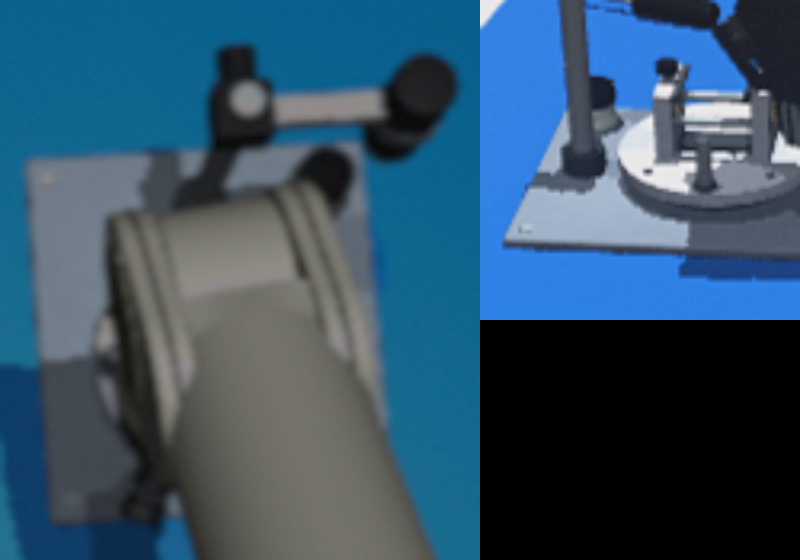

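```bash
python3 - <<'E'
from h import *
np.set_printoptions(precision=4,suppress=True)
for i in range(3):
    camera('side');o=get_obs();print(o['joint_pos'],o['joint_velocities'],o['position'],o['ee_rot'],o['ft_force'],o['clock'])
E
```

```text
[ 0.4254  0.2825 -0.5339  1.9427  0.1841  1.0364  2.5802] [-0.1166 -0.0127  0.1075  0.0038 -0.0301 -0.0134  0.0028] [ 0.4749 -0.0271  0.0361] [-0.5668  0.823   0.011  -0.0362] [ 0.679  -0.2723  0.2281] 3.775
[ 0.4206  0.2821 -0.53    1.9429  0.1832  1.0358  2.5803] [-0.0759 -0.0063  0.0552  0.0043 -0.0067 -0.0064  0.0015] [ 0.475  -0.0266  0.036 ] [-0.5671  0.8228  0.0108 -0.0362] [-0.1206  0.214  -0.4539] 3.825
[ 0.4176  0.2819 -0.5283  1.9432  0.1832  1.0356  2.5804] [-0.0455 -0.0014  0.0189  0.0061  0.0012 -0.0025  0.0003] [ 0.4749 -0.026   0.0358] [-0.5676  0.8224  0.0106 -0.0364] [-0.21    0.3675  0.5685] 3.875
```

It didn't turn: joint 7 ran to its limit, so the finger lagged and slid off the post. The post (crop 705,165) is still at stop 0. I'll back off upwards, unwind joint 7, and grip the post with the jaw line tangential.

```bash
cat >> h.py <<'E'
def down(psi): # tool down, y at world angle psi (deg)
    a=np.radians(psi);y=np.array([np.cos(a),np.sin(a),0]);z=np.array([0,0,-1.]);return Rn.from_matrix(np.c_[np.cross(y,z),y,z])
def rel(targets):
    p,R=tool()
    for x,psi in targets:
        print(np.round(R.inv().apply(np.array(x)-p),4),np.round((R.inv()*down(psi)).as_rotvec(),3))
E
python3 - <<'E'
from h import *
rel([((.475,-.026,.16),159),((.475,-.02,.16),90),((.5437,.0085,.16),5)])
E
```

```text
[ 0.0059  0.0072 -0.1238] [ 0.059 -0.048  0.004]
[ 0.0003  0.0094 -0.124 ] [ 0.023 -0.077  1.208]
[-0.0506 -0.0446 -0.1296] [-0.046 -0.094  2.69 ]
```

>>> {"fn": "move_arm", "kwargs": {"plan": [{"delta_pos":[0.002,0.003,-0.05],"turn":[0.02,-0.02,0],"fingers":1},{"delta_pos":[0.005,0.006,-0.1],"turn":[0.05,-0.05,0],"fingers":1},{"delta_pos":[0.006,0.007,-0.124],"turn":[0.05,-0.06,0.2],"fingers":1},{"delta_pos":[0,0.009,-0.124],"turn":[0.02,-0.077,1.2],"fingers":1},{"delta_pos":[0,0.009,-0.124],"turn":[0.02,-0.077,1.2],"fingers":1},{"delta_pos":[0,0.009,-0.124],"turn":[0.02,-0.077,1.2],"fingers":1},{"delta_pos":[0,0.009,-0.124],"turn":[0.02,-0.077,1.2],"fingers":1},{"delta_pos":[0,0.009,-0.124],"turn":[0.02,-0.077,1.2],"fingers":1},{"delta_pos":[0,0.009,-0.124],"turn":[0.02,-0.077,1.2],"fingers":0.6},{"delta_pos":[0,0.009,-0.124],"turn":[0.02,-0.077,1.2],"fingers":0.5}]}}

```text
clock: 5.12
position: [0.4751, -0.0183, 0.1596]
ee_rot: [-0.006, 1.0, 0.001, -0.001]
ft_force: [0.4, 0.1, 0.1]
grip_width: 0.417
grasp_force: 0.0
```

```bash
python3 - <<'E'
from h import *
o=get_obs();print(o['joint_pos'],o['position'],o['ee_rot'])
rel([((.5437,.0095,.16),5)])
E
```

```text
[ 0.74188135  0.10060631 -0.82794638  1.8647015   0.07642603  1.21214292
  1.47214285] [ 0.47507145 -0.01833949  0.15957727] [-0.00596853  0.99998066  0.00114553 -0.00132142]
[-0.069   0.027  -0.0005] [-0.    -0.004  1.495]
```

>>> {"fn": "move_arm", "kwargs": {"plan": [{"delta_pos":[-0.069,0.027,0],"turn":[0,0,1.495],"fingers":0.5},{"delta_pos":[-0.069,0.027,0],"turn":[0,0,1.495],"fingers":0.5},{"delta_pos":[-0.069,0.027,0],"turn":[0,0,1.495],"fingers":0.5},{"delta_pos":[-0.069,0.027,0],"turn":[0,0,1.495],"fingers":0.5},{"delta_pos":[-0.069,0.027,0],"turn":[0,0,1.495],"fingers":0.5},{"delta_pos":[-0.069,0.027,0],"turn":[0,0,1.495],"fingers":0.5},{"delta_pos":[-0.069,0.027,0],"turn":[0,0,1.495],"fingers":0.5},{"delta_pos":[-0.069,0.027,0],"turn":[0,0,1.495],"fingers":0.5},{"delta_pos":[-0.069,0.027,0],"turn":[0,0,1.495],"fingers":0.5},{"delta_pos":[-0.069,0.027,0],"turn":[0,0,1.495],"fingers":0.5}]}}

```text
clock: 6.38
position: [0.5434, 0.0088, 0.1588]
ee_rot: [0.674, 0.738, -0.0, -0.002]
ft_force: [0.5, 0.5, 0.6]
grip_width: 0.499
grasp_force: 0.0
```

```bash
python3 - <<'E'
from h import *
o=get_obs();print(o['joint_pos'],o['position'],o['ee_rot'],o['grip_width'])
k=camera('side');P=cloud(k);X,Y,Z=P[...,0],P[...,1],P[...,2]
p=(Z>.045)&(Z<.09)&(np.hypot(X-.544,Y-.009)<.02);print(p.sum(),np.median(P[p],0),P[p].min(0),P[p].max(0))
rel([((.5437,.009,.063),5)])
E
```

```text
[ 0.47139404  0.24996513 -0.65346022  1.70821995  0.15623186  1.24040202
 -0.12778737] [0.54343409 0.00878667 0.15883002] [ 6.74342554e-01  7.38415137e-01 -2.67596479e-04 -2.26568581e-03] 0.4994428541917785
60 [0.54450762 0.01178427 0.06235783] [0.53959519 0.00468547 0.04523391] [0.55229254 0.01867231 0.079163  ]
[-0.      0.0007  0.0958] [-0.004 -0.003  0.003]
```

>>> {"fn": "move_arm", "kwargs": {"plan": [{"delta_pos":[0,0.001,0.05],"turn":[-0.004,-0.003,0],"fingers":0.5},{"delta_pos":[0,0.001,0.099],"turn":[-0.004,-0.003,0],"fingers":0.5},{"delta_pos":[0,0.001,0.099],"turn":[-0.004,-0.003,0],"fingers":0.5},{"delta_pos":[0,0.001,0.099],"turn":[-0.004,-0.003,0],"fingers":1},{"delta_pos":[0,0.001,0.099],"turn":[-0.004,-0.003,0],"fingers":1},{"delta_pos":[0,0.001,0.099],"turn":[-0.004,-0.003,0],"fingers":1},{"delta_pos":[0,0.001,0.099],"turn":[-0.004,-0.003,0],"fingers":1}], "force": 50}}

```text
clock: 7.3
position: [0.5443, 0.0087, 0.0603]
ee_rot: [0.676, 0.737, 0.0, 0.0]
ft_force: [0.4, 0.3, 0.3]
grip_width: -0.002
grasp_force: 0.0
```

```bash
python3 - <<'E'
from h import *
s=camera('side');c=camera('top')
W=np.zeros((480,800,3),np.uint8);W[:,:]=0
W[:480,:480]=cv2.resize(s['color'][180:280,240:340],(480,480),interpolation=cv2.INTER_CUBIC);W[:320,480:]=cv2.resize(c['color'][165:265,325:425],(320,320))
save('miss',W)
for X in((.5443,.0087,.0493),(.5437,.009,.078)):print(proj(s,X))
P=cloud(s)
E
```

```text
(np.float64(309.9651716842501), np.float64(242.8687830803709))
(np.float64(309.70072491968045), np.float64(232.41476407102155))
```

View pics/miss.png

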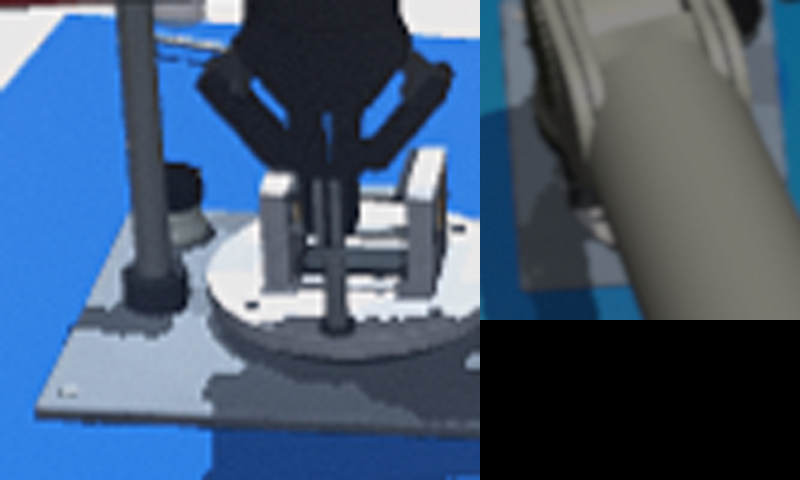

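```bash
python3 - <<'E'
from h import *
np.set_printoptions(precision=4,suppress=True)
s=camera('side');P=cloud(s);print(s['fx'],s['fy'],s['cx'],s['cy'])
for v in range(200,256,3): print(v,[ (P[v,u]*1000).round().astype(int).tolist() for u in(304,308,312)],s['color'][v,306:312].mean(-1).astype(int))
print(onz(s,308,217,.078),onz(s,310,248,.036))
E
```

```text
602.9701340635302 602.9701340635302 328.714235981994 245.14110152070916
200 [[550, 24, 169], [540, 26, 171], [529, 28, 173]] [37 34 31 35 34 35]
203 [[549, 28, 163], [542, 17, 159], [530, 26, 164]] [33 39 51 37 34 34]
206 [[549, 28, 156], [629, -300, 2], [531, 25, 156]] [27 60 99 53 31 34]
209 [[550, 27, 148], [628, -295, -5], [530, 30, 150]] [34 29 75 43 31 32]
212 [[552, 22, 138], [621, -265, 0], [532, 24, 140]] [34 34 48 37 34 34]
215 [[552, 22, 130], [542, 23, 131], [533, 22, 131]] [35 31 30 36 34 36]
218 [[553, 20, 121], [543, 21, 122], [535, 14, 120]] [85 48 40 79 63 39]
221 [[553, 22, 114], [543, 24, 116], [535, 17, 113]] [82 50 47 81 77 43]
224 [[554, 21, 106], [544, 22, 107], [535, 18, 106]] [82 59 40 77 79 44]
227 [[555, 16, 95], [544, 23, 99], [534, 21, 99]] [79 61 37 76 85 48]
230 [[586, -90, 32], [545, 19, 90], [566, -97, 30]] [92 58 33 73 77 53]
233 [[578, -61, 38], [548, 11, 77], [557, -63, 39]] [74 73 80 80 78 76]
236 [[574, -46, 37], [546, 18, 73], [554, -49, 38]] [34 46 66 76 78 70]
239 [[573, -42, 31], [547, 16, 64], [553, -44, 32]] [88 83 72 76 77 63]
242 [[568, -24, 33], [548, 13, 54], [546, -19, 37]] [240 177  84  71  76  63]
245 [[564, -7, 33], [549, 11, 44], [544, -9, 34]] [218 146  77  73  75  67]
248 [[561, 6, 32], [550, 10, 35], [538, 14, 39]] [69 41 38 55 54 46]
251 [[559, 14, 28], [548, 18, 31], [538, 17, 32]] [ 98 102 102 101 107 103]
254 [[564, -2, 10], [547, 22, 26], [538, 18, 24]] [63 68 67 85 86 87]
[ 0.5688 -0.0737  0.078 ] [0.5443 0.0104 0.036 ]
```

Rows 233–248 are the post. Rows 218–231 are the fingers, so the closed tips stand about 10 mm above the post top, higher than the stated tip reach suggests. I'll open, lower a little, and measure the tip height optically.

>>> {"fn": "move_arm", "kwargs": {"plan": [{"delta_pos":[0,0,0],"turn":[0,0,0],"fingers":0.5},{"delta_pos":[0,0,0],"turn":[0,0,0],"fingers":0.5},{"delta_pos":[0,0,0.01],"turn":[0,0,0],"fingers":0.5},{"delta_pos":[0,0,0.01],"turn":[0,0,0],"fingers":0.5}]}}

```text
clock: 7.95
position: [0.5431, 0.0087, 0.0485]
ee_rot: [0.676, 0.737, -0.0, -0.001]
ft_force: [-0.6, -0.3, 0.2]
grip_width: 0.495
grasp_force: 0.0
```

```bash
python3 - <<'E'
from h import *
s=camera('side');P=cloud(s);o=get_obs();print(o['position'],o['ft_force'],o['grip_width'])
p=o['position']
m=(abs(P[...,0]-p[0])<.06)&(abs(P[...,1]-p[1])<.035)&(P[...,2]>.04)&(P[...,2]<.2)&(s['range_z']>0)
for z in np.arange(.04,.2,.01):
    q=m&(P[...,2]>=z)&(P[...,2]<z+.01);x=np.sort((P[q][:,0]-p[0])*1000).round().astype(int);print(round(z,2),q.sum(),np.unique(x).tolist()[:60])
np.save('x.npy',s['color']);save('tips',s['color'][180:260,270:350],6)
E
```

```text
[0.54341203 0.00880803 0.04893915] [ 0.17913761  0.05048662 -0.29900218] 0.49954870251065175
0.04 20 [-4, -3, -2, -1, 0, 2, 3, 4, 5, 6, 8, 45, 46, 48]
0.05 19 [-4, -2, -1, 0, 1, 2, 3, 4, 5, 6, 7, 8, 45]
0.06 22 [-3, -2, -1, 0, 1, 2, 3, 4, 6, 7, 8, 50]
0.07 25 [-27, -23, -4, -3, -1, 0, 1, 2, 4, 5, 6, 8, 22, 23, 25, 27]
0.08 44 [-35, -33, -32, -31, -29, -28, -27, -26, -25, -24, -23, -22, 21, 22, 23, 24, 25, 26, 28, 30, 31, 32, 33, 34]
0.09 55 [-34, -33, -32, -30, -29, -28, -27, -26, -23, -21, -20, 21, 22, 23, 24, 25, 27, 29, 30, 31, 33, 35, 37]
0.1 51 [-34, -33, -32, -31, -30, -28, -27, -26, -25, -24, -23, -22, -21, 21, 22, 23, 24, 25, 26, 27, 29, 30, 31, 32, 35, 36]
0.11 53 [-49, -40, -37, -35, -34, -33, -32, -31, -30, -29, -28, -27, -26, -24, -23, -22, -21, 22, 23, 24, 25, 26, 28, 30, 31, 32, 33, 35, 37, 38, 42, 45]
0.12 121 [-52, -51, -50, -49, -48, -46, -45, -44, -43, -41, -39, -38, -37, -36, -35, -34, -33, -32, -31, -30, -29, -28, -27, -26, -25, -24, -23, -22, -19, 22, 23, 24, 25, 26, 27, 28, 29, 31, 32, 33, 35, 36, 37, 39, 40, 41, 42, 43, 44, 45, 46, 47, 48, 49, 52, 54]
0.13 104 
[... 1086 characters left out ...]
-56, -55, -54, -53, -52, -51, -50, -48, -47, -46, -45, -43, -41, -39, -38, -37, -36, -35, -34, -33, -32, -31, -30, -29, -28, -26, -25, -24, -23, -22, -21, -20, -19, -18, -17, -16, -14, -13, -12, -11, -10, -9, -8, -6, -5, -3, -1, 0, 1, 2, 3, 4, 6, 7, 8, 9, 10]
0.18 167 [-50, -47, -45, -44, -43, -42, -41, -40, -39, -38, -37, -36, -35, -34, -33, -32, -30, -29, -27, -26, -25, -24, -22, -20, -19, -17, -16, -15, -14, -13, -12, -11, -10, -8, -7, -5, -4, -3, -1, 0, 1, 2, 3, 4, 5, 6, 7, 8, 9, 10, 11, 14, 15, 16, 17, 18, 20, 21, 22, 23]
0.19 57 [-38, -36, -35, -34, -33, -31, -30, -29, -28, -27, -26, -25, -22, -20, -18, -12, -6, 2, 10, 12, 15, 16, 21, 24, 25, 26, 27, 28, 30, 31, 32, 33, 34, 35, 36, 37]
```

View pics/tips.png

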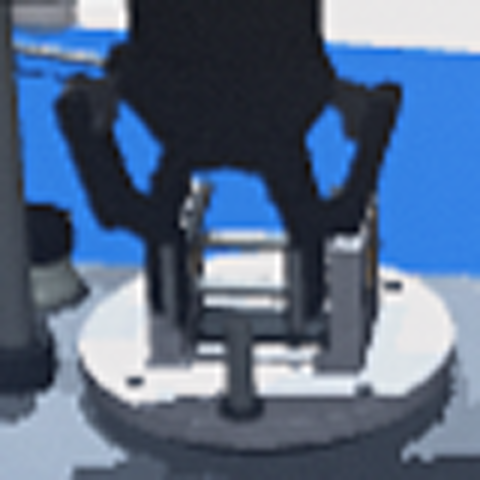

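The open tips (crop 165,310 and 310,310) end at z ≈ 0.077 with the reported TCP at 0.049. Real tip heights are therefore about 34 mm above what the text implies, while x and y agree. I'll correct for that, lower by 26 mm, and grip the post.

>>> {"fn": "move_arm", "kwargs": {"plan": [{"delta_pos":[0,0,0.015],"turn":[0,0,0],"fingers":0.5},{"delta_pos":[0,0,0.025],"turn":[0,0,0],"fingers":0.5},{"delta_pos":[0,0,0.025],"turn":[0,0,0],"fingers":0.5},{"delta_pos":[0,0,0.025],"turn":[0,0,0],"fingers":1},{"delta_pos":[0,0,0.025],"turn":[0,0,0],"fingers":1},{"delta_pos":[0,0,0.025],"turn":[0,0,0],"fingers":1},{"delta_pos":[0,0,0.025],"turn":[0,0,0],"fingers":1}], "force": 40}}

```text
clock: 8.88
position: [0.5443, 0.0088, 0.0251]
ee_rot: [0.676, 0.737, 0.0, 0.0]
ft_force: [-1.0, -0.1, 3.2]
grip_width: 0.126
grasp_force: 39.1
```

```bash
python3 - <<'E'
from h import *
o=get_obs();print(o['position'],o['ee_rot'],o['ft_force'],o['grip_width'],o['grasp_force'],o['joint_pos'])
hub=np.array([.5507,-.061]);p,R=tool();d=p[:2]-hub;print('r',np.hypot(*d),np.degrees(np.arctan2(d[1],d[0])))
for th in (8,16,24,32,40,48,56,64,72,80,88,90):
    a=np.radians(th);q=np.array([[np.cos(a),-np.sin(a)],[np.sin(a),np.cos(a)]])@d+hub
    print(th,np.round(R.inv().apply(np.r_[q,p[2]]-p),4),round(-a,3))
E
```

```text
[0.54427702 0.0088229  0.02505293] [6.76137388e-01 7.36775397e-01 4.25996407e-04 2.57671081e-04] [-1.0416008  -0.05941496  3.22117157] 0.12580388125515207 39.14783298969269 [ 0.424237    0.40197598 -0.61630343  1.83952075  0.27470569  0.98487384
 -0.22204872]
r 0.07011769702781145 95.25582116023047
8 [-0.0007 -0.0098 -0.    ] -0.14
16 [-0.0028 -0.0193 -0.    ] -0.279
24 [-0.0062 -0.0285 -0.    ] -0.419
32 [-0.0109 -0.0371 -0.    ] -0.559
40 [-0.0167 -0.045  -0.    ] -0.698
48 [-0.0235 -0.052  -0.0001] -0.838
56 [-0.0313 -0.0579 -0.0001] -0.977
64 [-0.0398 -0.0628 -0.0001] -1.117
72 [-0.0488 -0.0664 -0.0001] -1.257
80 [-0.0584 -0.0687 -0.0001] -1.396
88 [-0.0681 -0.0697 -0.0001] -1.536
90 [-0.0705 -0.0697 -0.0001] -1.571
```

Gripped, and radius 70.1 mm agrees with the hub measurement.

>>> {"fn": "move_arm", "kwargs": {"plan": [{"delta_pos":[-0.001,-0.01,0],"turn":[0,0,-0.14],"fingers":1},{"delta_pos":[-0.003,-0.019,0],"turn":[0,0,-0.28],"fingers":1},{"delta_pos":[-0.006,-0.028,0],"turn":[0,0,-0.42],"fingers":1},{"delta_pos":[-0.011,-0.037,0],"turn":[0,0,-0.56],"fingers":1},{"delta_pos":[-0.017,-0.045,0],"turn":[0,0,-0.7],"fingers":1},{"delta_pos":[-0.0235,-0.052,0],"turn":[0,0,-0.84],"fingers":1},{"delta_pos":[-0.031,-0.058,0],"turn":[0,0,-0.98],"fingers":1},{"delta_pos":[-0.04,-0.063,0],"turn":[0,0,-1.12],"fingers":1},{"delta_pos":[-0.049,-0.0665,0],"turn":[0,0,-1.26],"fingers":1},{"delta_pos":[-0.058,-0.0685,0],"turn":[0,0,-1.4],"fingers":1},{"delta_pos":[-0.068,-0.0695,0],"turn":[0,0,-1.535],"fingers":1},{"delta_pos":[-0.0705,-0.0697,0],"turn":[0,0,-1.57],"fingers":1}]}}

```text
clock: 10.38
position: [0.4782, -0.0692, 0.0249]
ee_rot: [-0.043, 0.999, -0.001, -0.002]
ft_force: [-15.1, -2.9, 21.3]
grip_width: 0.128
grasp_force: 42.0
```

>>> {"fn": "move_arm", "kwargs": {"plan": [{"delta_pos":[0,0,0],"turn":[0,0,0],"fingers":1},{"delta_pos":[0,0,0],"turn":[0,0,0],"fingers":0.5},{"delta_pos":[0,0,0],"turn":[0,0,0],"fingers":0.5},{"delta_pos":[0,0,0],"turn":[0,0,0],"fingers":0.5},{"delta_pos":[0,0,-0.05],"turn":[0,0,0],"fingers":0.5},{"delta_pos":[0,0,-0.1],"turn":[0,0,0],"fingers":0.5},{"delta_pos":[0,0,-0.13],"turn":[0,0,0],"fingers":0.5}]}}

```text
clock: 11.25
position: [0.4813, -0.0673, 0.1569]
ee_rot: [-0.043, 0.999, -0.0, 0.001]
ft_force: [0.8, -0.8, 0.0]
grip_width: 0.498
grasp_force: 0.0
```

```bash
python3 - <<'E'
from h import *
o=get_obs();print(o['position'],o['ee_rot'],o['joint_pos'],o['ft_force'])
# grasp target: knob midpoint
n=np.array([.4552,.2445]);e=np.array([.4681,.383]);u=(e-n)/np.linalg.norm(e-n);print(np.linalg.norm(e-n),e-u*.018,np.degrees(np.arctan2(u[1],u[0])))
rel([((.4664,.365,.16),-5.0)])
E
```

```text
[ 0.48126082 -0.06725888  0.15686833] [-4.27204742e-02  9.99086362e-01 -2.43997568e-04  1.15920877e-03] [ 0.96697538  0.15676448 -0.98171864  1.84342816  0.13955241  1.21144549
  1.59818218] [ 0.76768149 -0.83983779  0.02194821]
0.13909946081850932 [0.46643069 0.36507757] 84.67877772312717
[-0.0221  0.4319 -0.0033] [0.002 0.002 1.744]
```

>>> {"fn": "move_arm", "kwargs": {"plan": [{"delta_pos":[-0.022,0.432,-0.003],"turn":[0,0,1.744],"fingers":0.4},{"delta_pos":[-0.022,0.432,-0.003],"turn":[0,0,1.744],"fingers":0.4},{"delta_pos":[-0.022,0.432,-0.003],"turn":[0,0,1.744],"fingers":0.4},{"delta_pos":[-0.022,0.432,-0.003],"turn":[0,0,1.744],"fingers":0.4},{"delta_pos":[-0.022,0.432,-0.003],"turn":[0,0,1.744],"fingers":0.4},{"delta_pos":[-0.022,0.432,-0.003],"turn":[0,0,1.744],"fingers":0.4},{"delta_pos":[-0.022,0.432,-0.003],"turn":[0,0,1.744],"fingers":0.4},{"delta_pos":[-0.022,0.432,-0.003],"turn":[0,0,1.744],"fingers":0.4},{"delta_pos":[-0.022,0.432,-0.003],"turn":[0,0,1.744],"fingers":0.4},{"delta_pos":[-0.022,0.432,-0.003],"turn":[0,0,1.744],"fingers":0.4},{"delta_pos":[-0.022,0.432,-0.003],"turn":[0,0,1.744],"fingers":0.4},{"delta_pos":[-0.022,0.432,-0.003],"turn":[0,0,1.744],"fingers":0.4}]}}

```text
clock: 12.75
position: [0.4656, 0.365, 0.1576]
ee_rot: [0.737, 0.676, 0.0, -0.0]
ft_force: [0.9, 0.8, -0.1]
grip_width: 0.596
grasp_force: 0.0
```

```bash
cat > tt.py <<'E'
from h import *
np.set_printoptions(precision=4,suppress=True)
o=get_obs();print(o['position'],o['ee_rot'],o['joint_pos'],o['grip_width'])
c=camera('top');s=camera('side')
hub=np.array([.5507,-.061])
for n,k in(('top',c),('side',s)):
    P=cloud(k);ok=k['range_z']>0;X,Y,Z=P[...,0],P[...,1],P[...,2];r=np.hypot(X-hub[0],Y-hub[1])
    b=ok&(Z>.084)&(Z<.097)&(r<.065);d=P[b][:,:2]-hub
    for nm,sel in(('clamp',d[:,1]>0),('jaw',d[:,1]<0)):
        e=d[sel]
        if len(e)>5: print(n,nm,len(e),cv2.minAreaRect(e.astype(np.float32)),e.mean(0),np.median(P[b][sel][:,2]))
    q=ok&(Z>.099)&(Z<.115)&(r<.065);print(n,'screw',q.sum(),P[q].mean(0))
    q=ok&(Z>.045)&(Z<.085)&(r>.05)&(r<.09)&(X<hub[0]-.03);print(n,'post',q.sum(),np.median(P[q],0))
W=np.zeros((480,800,3),np.uint8);W[:480,:400]=cv2.resize(c['color'][165:285,330:430],(400,480));W[:400,400:]=cv2.resize(s['color'][190:290,240:340],(400,400));save('st1',W)
E
python3 tt.py; python3 - <<'E'
from h import *
rel([((.4664,.365,-.011),-5.0)])
E
```

```text
[0.4656 0.365  0.1576] [ 0.7372  0.6756  0.0001 -0.0001] [-0.0721  0.4125 -0.8495  1.5812  0.3184  1.2928 -1.0553] 0.5962345445178898
top clamp 156 ((-0.003726007416844368, 0.03304055705666542), (0.059803009033203125, 0.02073068916797638), 5.003650188446045) [-0.0046  0.0333] 0.090870860153033
top jaw 188 ((0.001544291153550148, -0.03642348572611809), (0.059454645961523056, 0.020548498257994652), 3.6180801391601562) [ 0.0014 -0.0363] 0.09111412176779168
top screw 43 [ 0.5464 -0.0249  0.1065]
top post 34 [ 0.4802 -0.065   0.0729]
side jaw 34 ((-0.016002729535102844, -0.032612696290016174), (0.019306892529129982, 0.022244783118367195), 5.416845321655273) [-0.0168 -0.034 ] 0.08883894782679688
side screw 0 [nan nan nan]
side post 72 [ 0.4828 -0.062   0.0621]
[1.000e-04 7.000e-04 1.686e-01] [-0.    -0.     0.002]tt.py:12: RuntimeWarning: Mean of empty slice.
  q=ok&(Z>.099)&(Z<.115)&(r<.065);print(n,'screw',q.sum(),P[q].mean(0))
  ret = um.true_divide(
```

View pics/st1.png

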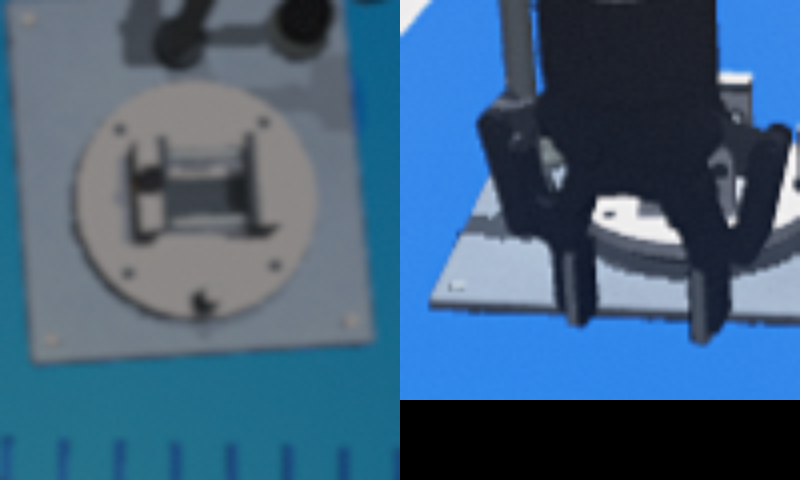

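The holder is at the next stop: in the top view the clamp block with its screw (crop 148,180) now faces left and the post (203,300) is towards the robot. Now I go down on the knob.

>>> {"fn": "move_arm", "kwargs": {"plan": [{"delta_pos":[0,0.001,0.06],"turn":[0,0,0],"fingers":0.4},{"delta_pos":[0,0.001,0.12],"turn":[0,0,0],"fingers":0.4},{"delta_pos":[0,0.001,0.15],"turn":[0,0,0],"fingers":0.4},{"delta_pos":[0,0.001,0.165],"turn":[0,0,0],"fingers":0.4},{"delta_pos":[0,0.001,0.165],"turn":[0,0,0],"fingers":0.4}]}}

```text
clock: 13.48
position: [0.4666, 0.3648, -0.0074]
ee_rot: [0.737, 0.675, -0.0, -0.0]
ft_force: [0.0, -0.8, -0.0]
grip_width: 0.601
grasp_force: 0.0
```

```bash
python3 - <<'E'
from h import *
s=camera('side');o=get_obs();p=o['position'];print(p,o['ft_force'],o['grip_width'])
save('grip',s['color'][270:380,260:370],5)
E
```

```text
[ 0.46717632  0.3653083  -0.00635794] [ 0.4453949   0.1996134  -0.39198394] 0.6013061814269601
```

View pics/grip.png

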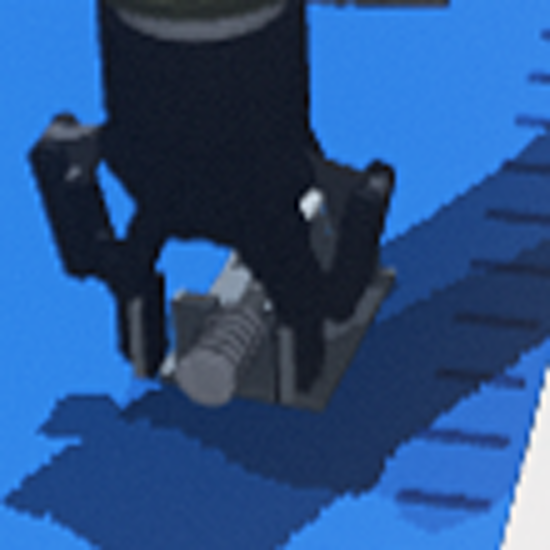

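The fingers straddle the knob (crop 210,365) with a finger on each side at knob height. I close the grip and lift.

>>> {"fn": "move_arm", "kwargs": {"plan": [{"delta_pos":[0,0,0],"turn":[0,0,0],"fingers":1},{"delta_pos":[0,0,0],"turn":[0,0,0],"fingers":1},{"delta_pos":[0,0,0],"turn":[0,0,0],"fingers":1},{"delta_pos":[0,0,0],"turn":[0,0,0],"fingers":1},{"delta_pos":[0,0,-0.03],"turn":[0,0,0],"fingers":1},{"delta_pos":[0,0,-0.08],"turn":[0,0,0],"fingers":1},{"delta_pos":[0,0,-0.1],"turn":[0,0,0],"fingers":1},{"delta_pos":[0,0,-0.1],"turn":[0,0,0],"fingers":1}], "force": 90}}

```text
clock: 14.52
position: [0.4674, 0.3651, 0.0938]
ee_rot: [0.738, 0.675, 0.001, 0.0]
ft_force: [-0.1, -0.1, -2.7]
grip_width: 0.251
grasp_force: 88.2
```

```bash
cat > rod.py <<'E'
from h import *
np.set_printoptions(precision=4,suppress=True)
o=get_obs();p,R=tool();print(p,o['ee_rot'],o['ft_force'],o['torque'],o['grip_width'],o['grasp_force'])
c=camera('top');s=camera('side')
rd=-R.as_matrix()[:,0] if R.as_matrix()[1,0]>0 else R.as_matrix()[:,0]
for n,k in(('top',c),('side',s)):
    P=cloud(k);ok=k['range_z']>0;d=P-p
    a=d@rd;l=np.cross([0,0,1],rd);b=d@l;z=P[...,2]
    m=ok&(a>.02)&(a<.135)&(abs(b)<.025)&(abs(d[...,2]-.026)<.035)
    e=P[m]
    if len(e)<8: print(n,'few');continue
    aa=a[m];print(n,len(e),'reach',aa.max())
    sh=m&(a<.112)
    # per-station centre
    for lo in np.arange(.02,.135,.015):
        q=m&(a>=lo)&(a<lo+.015)
        if q.sum()>2:print('  a',round(lo+.0075,4),q.sum(),'b',b[q].min().round(4),b[q].max().round(4),'mid',b[q].mean().round(4),'ztop',z[q].max().round(4),'zmed',np.median(z[q]).round(4),'zmin',z[q].min().round(4))
E
python3 rod.py
```

```text
[0.4674 0.3651 0.0938] [0.7377 0.6751 0.0013 0.0003] [-0.1331 -0.0736 -2.6874] [ 0.076   0.0113 -0.0171] 0.25109378088972323 88.18355798721313
top few
side 54 reach 0.11143378100631315
  a 0.0725 15 b -0.0057 0.0001 mid -0.0036 ztop 0.1355 zmed 0.1335 zmin 0.1304
  a 0.0875 24 b -0.0061 0.0027 mid -0.0021 ztop 0.1364 zmed 0.1337 zmin 0.1258
  a 0.1025 14 b -0.006 0.0016 mid -0.0024 ztop 0.1354 zmed 0.1331 zmin 0.1294
```

```bash
python3 - <<'E'
from h import *
rel([((.5336,.1295,.0266),5)])
E
```

```text
[-0.2276  0.0878  0.0649] [-0.001  0.001 -0.176]
```

>>> {"fn": "move_arm", "kwargs": {"plan": [{"delta_pos":[-0.05,0.02,0],"turn":[0,0,-0.06],"fingers":1},{"delta_pos":[-0.1,0.04,0],"turn":[0,0,-0.12],"fingers":1},{"delta_pos":[-0.15,0.06,0.02],"turn":[0,0,-0.176],"fingers":1},{"delta_pos":[-0.19,0.075,0.05],"turn":[0,0,-0.176],"fingers":1},{"delta_pos":[-0.22,0.086,0.065],"turn":[0,0,-0.176],"fingers":1},{"delta_pos":[-0.228,0.088,0.065],"turn":[0,0,-0.176],"fingers":1},{"delta_pos":[-0.228,0.088,0.065],"turn":[0,0,-0.176],"fingers":1},{"delta_pos":[-0.228,0.088,0.065],"turn":[0,0,-0.176],"fingers":1}]}}

```text
clock: 15.62
position: [0.5341, 0.1318, 0.028]
ee_rot: [0.675, 0.738, 0.001, -0.0]
ft_force: [0.6, 0.3, -0.9]
grip_width: 0.253
grasp_force: 88.3
```

```bash
sed -i 's/(a>.02)/(a>.005)/' rod.py; python3 rod.py; python3 - <<'E'
from h import *
c=camera('top');s=camera('side')
W=np.zeros((480,800,3),np.uint8)
W[:,:400]=cv2.resize(s['color'][200:296,270:350],(400,480),interpolation=cv2.INTER_CUBIC);W[:,400:]=cv2.resize(c['color'][170:266,320:400],(400,480),interpolation=cv2.INTER_CUBIC)
save('pre',W)
p,R=tool();R=R.as_matrix();x=-R[:,0] if R[1,0]>0 else R[:,0]
for n,k in(('s',s),('t',c)):
  print(n,[np.round(proj(k,q),1) for q in(p+x*.122+[0,0,.0414],np.array([.5464,-.0169,.068]),p+x*.02+[0,0,.0414])])
E
```

```text
[0.5341 0.1318 0.028 ] [ 0.6746  0.7382  0.0006 -0.0002] [ 0.5688  0.3313 -0.9036] [ 0.0956  0.012  -0.0121] 0.253043482753013 88.3107590675354
top few
side 68 reach 0.13288251022335915
  a 0.0275 4 b 0.0002 0.0051 mid 0.0025 ztop 0.0706 zmed 0.0697 zmin 0.0678
  a 0.0425 5 b 0.0007 0.0045 mid 0.0025 ztop 0.0718 zmed 0.0697 zmin 0.0678
  a 0.1175 33 b -0.0235 0.0243 mid -0.0008 ztop 0.0399 zmed 0.0274 zmin 0.0211
  a 0.1325 6 b -0.0244 0.025 mid 0.0139 ztop 0.035 zmed 0.0329 zmin 0.0314
s [array([309.2, 235.6]), array([311.4, 231.2]), array([302.2, 256.3])]
t [array([352. , 212.5]), array([362.2, 212.4]), array([312.2, 214.7])]
```

View pics/pre.png

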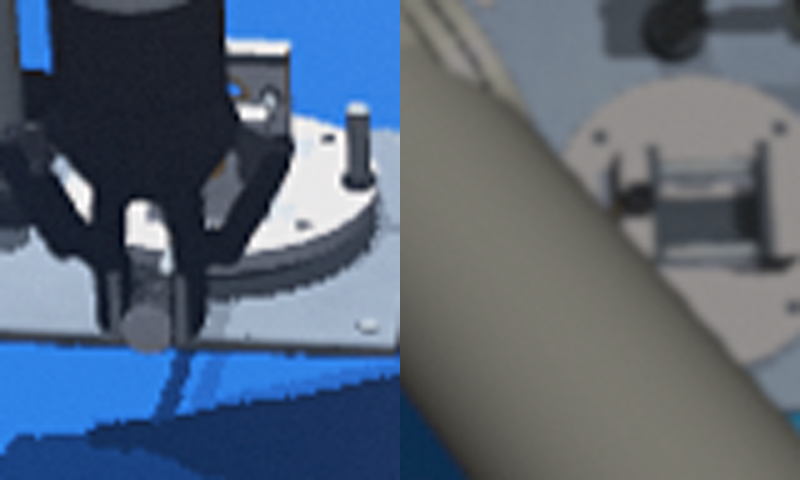

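The rod is held level, pointing at the clamp bore: knob at crop (150,320), clamp block behind the gripper. By my numbers the line offset is under 1 mm and the rod is about 1.2 mm high. I insert in stages, watching the force.

>>> {"fn": "move_arm", "kwargs": {"plan": [{"delta_pos":[-0.01,-0.0005,0.001],"turn":[0,0,0],"fingers":1},{"delta_pos":[-0.02,-0.0005,0.001],"turn":[0,0,0],"fingers":1},{"delta_pos":[-0.026,-0.0005,0.001],"turn":[0,0,0],"fingers":1},{"delta_pos":[-0.032,-0.0005,0.001],"turn":[0,0,0],"fingers":1},{"delta_pos":[-0.038,-0.0005,0.001],"turn":[0,0,0],"fingers":1},{"delta_pos":[-0.044,-0.0005,0.001],"turn":[0,0,0],"fingers":1},{"delta_pos":[-0.044,-0.0005,0.001],"turn":[0,0,0],"fingers":1}]}}

```text
clock: 16.7
position: [0.5379, 0.0852, 0.0267]
ee_rot: [0.676, 0.737, 0.0, 0.0]
ft_force: [0.9, -1.0, -0.6]
grip_width: 0.249
grasp_force: 88.3
```

```bash
cat > chk.py <<'E'
from h import *
np.set_printoptions(precision=4,suppress=True)
for i in range(3):
    c=camera('top');o=get_obs();print(o['clock'],o['position'],o['ee_rot'],o['ft_force'],o['torque'],o['grip_width'],o['grasp_force'])
u=np.array([.0872,-.9962]);hub=np.array([.5505,-.061]);d=np.array(o['position'][:2])-hub;print('to home',-.063-d@u,'lateral',np.cross(u,d))
P=cloud(c);ok=c['range_z']>0;q=P-np.r_[hub,0];a=q[...,:2]@u;b=q[...,0]*-u[1]+q[...,1]*u[0];z=P[...,2]
for lo in np.arange(-.06,.07,.01):
    m=ok&(abs(b)<.013)&(a>=lo)&(a<lo+.01)&(z>.05)&(z<.085);print(round(lo,3),m.sum(),np.round([b[m].mean(),np.median(z[m])],4) if m.sum() else '',end=' | ')
print(o['joint_pos'])
E
python3 chk.py 2>/dev/null
```

```text
16.75 [0.5378 0.0855 0.0267] [0.6756 0.7373 0.0001 0.0001] [ 0.6226  0.3912 -0.1416] [-0.2211 -0.1298  0.1119] 0.2461047714575427 88.3455240726471
16.8 [0.5377 0.0859 0.0267] [0.6754 0.7374 0.0001 0.0001] [ 1.0384 -0.3798  0.6204] [-0.2306 -0.1327  0.0279] 0.2517389170417947 88.34619641304016
16.85 [0.5377 0.086  0.0267] [0.6754 0.7375 0.0001 0.    ] [ 1.1775 -0.5983  0.6001] [-0.2314 -0.1745  0.0287] 0.24893999425769447 88.34741950035095
to home 0.08459557299028847 lateral 7.608210690789215e-05
-0.06 0  | -0.05 0  | -0.04 0  | -0.03 0  | -0.02 0  | -0.01 0  | 0.0 1 [0.0071 0.0501] | 0.01 0  | 0.02 0  | 0.03 2 [-0.0004  0.0536] | 0.04 0  | 0.05 0  | 0.06 0  | [ 0.4087  0.4446 -0.7751  1.8311  0.3626  1.0129 -0.4257]
```

>>> {"fn": "move_arm", "kwargs": {"plan": [{"delta_pos":[-0.01,0,0],"turn":[0,0,0],"fingers":1},{"delta_pos":[-0.02,0,0],"turn":[0,0,0],"fingers":1},{"delta_pos":[-0.03,0,0],"turn":[0,0,0],"fingers":1},{"delta_pos":[-0.04,0,0],"turn":[0,0,0],"fingers":1},{"delta_pos":[-0.045,0,0],"turn":[0,0,0],"fingers":1},{"delta_pos":[-0.045,0,0],"turn":[0,0,0],"fingers":1}]}}

```text
clock: 17.6
position: [0.5417, 0.0403, 0.0266]
ee_rot: [0.676, 0.737, -0.0, 0.0]
ft_force: [-0.1, -1.3, 1.0]
grip_width: 0.252
grasp_force: 88.4
```

```bash
python3 chk.py 2>/dev/null
```

```text
17.65 [0.5417 0.0406 0.0266] [ 0.6756  0.7372 -0.0001  0.0002] [-0.3765 -0.9839  0.6629] [-0.3807 -0.1438  0.0705] 0.24619737093299068 88.41265439987183
17.7 [0.5416 0.0409 0.0266] [ 0.6755  0.7374 -0.      0.0001] [ 0.2786 -0.9174  0.1843] [-0.4203 -0.1252  0.033 ] 0.2477849052898263 88.41402411460876
17.75 [0.5416 0.0411 0.0266] [0.6754 0.7374 0.     0.    ] [ 0.2047 -0.7094  0.7711] [-0.4127 -0.1181 -0.0136] 0.2524229995423294 88.41564416885376
to home 0.039460477896113275 lateral 3.0202695414609584e-05
-0.06 0  | -0.05 0  | -0.04 0  | -0.03 0  | -0.02 0  | -0.01 0  | 0.0 0  | 0.01 0  | 0.02 0  | 0.03 0  | 0.04 0  | 0.05 0  | 0.06 0  | [ 0.4831  0.4379 -0.7632  1.835   0.3536  1.0094 -0.337 ]
```

>>> {"fn": "move_arm", "kwargs": {"plan": [{"delta_pos":[-0.006,0,0],"turn":[0,0,0],"fingers":1},{"delta_pos":[-0.012,0,0],"turn":[0,0,0],"fingers":1},{"delta_pos":[-0.018,0,0],"turn":[0,0,0],"fingers":1},{"delta_pos":[-0.024,0,0],"turn":[0,0,0],"fingers":1},{"delta_pos":[-0.03,0,0],"turn":[0,0,0],"fingers":1},{"delta_pos":[-0.034,0,0],"turn":[0,0,0],"fingers":1},{"delta_pos":[-0.034,0,0],"turn":[0,0,0],"fingers":1}]}}

```text
clock: 18.62
position: [0.5449, 0.0066, 0.0268]
ee_rot: [0.676, 0.737, 0.0, 0.0]
ft_force: [0.8, 0.5, 4.3]
grip_width: 0.243
grasp_force: 88.6
```

```bash
python3 chk.py 2>/dev/null
```

```text
18.675 [0.5449 0.0066 0.0268] [0.6756 0.7372 0.0001 0.0004] [ 1.538  -0.4663  5.4484] [-0.1897 -0.2619  0.0808] 0.24546843616166092 88.6094605922699
18.725 [0.5449 0.0066 0.0268] [0.6756 0.7373 0.     0.0004] [ 0.9285 -1.6398  5.6055] [-0.3456 -0.2526  0.055 ] 0.251800895465344 88.61623406410217
18.775 [0.5449 0.0066 0.0268] [ 0.6756  0.7373 -0.      0.0004] [ 1.2275 -0.8632  4.3929] [-0.3849 -0.2572  0.0736] 0.25036717302911526 88.62199902534485
to home 0.004884629822246911 lateral 0.00028108691598700223
-0.06 0  | -0.05 0  | -0.04 0  | -0.03 0  | -0.02 0  | -0.01 0  | 0.0 0  | 0.01 0  | 0.02 0  | 0.03 0  | 0.04 0  | 0.05 0  | 0.06 0  | [ 0.5363  0.4376 -0.7519  1.8313  0.3498  1.0091 -0.2709]
```

The nose has passed into the jaw bush with only about 5 N upward, so I raise by 0.5 mm. Then I press gently home.

>>> {"fn": "move_arm", "kwargs": {"plan": [{"delta_pos":[0,0,-0.0006],"turn":[0,0,0],"fingers":1},{"delta_pos":[-0.002,0,-0.0006],"turn":[0,0,0],"fingers":1},{"delta_pos":[-0.004,0,-0.0006],"turn":[0,0,0],"fingers":1},{"delta_pos":[-0.006,0,-0.0006],"turn":[0,0,0],"fingers":1},{"delta_pos":[-0.006,0,-0.0006],"turn":[0,0,0],"fingers":1}]}}

```text
clock: 19.4
position: [0.5451, 0.0012, 0.0271]
ee_rot: [0.675, 0.737, 0.0, -0.0]
ft_force: [0.8, 1.6, 0.8]
grip_width: 0.252
grasp_force: 88.4
```

```bash
python3 chk.py 2>/dev/null | grep -v '|'
```

```text
19.45 [0.5451 0.0012 0.0272] [ 0.6755  0.7374  0.0001 -0.    ] [2.3617 1.0406 1.2125] [ 0.1847 -0.4303  0.1843] 0.24784595378299806 88.3924949169159
19.5 [0.5451 0.0012 0.0271] [ 0.6755  0.7374  0.0001 -0.    ] [2.5549 0.8824 0.8952] [ 0.1337 -0.4196  0.1562] 0.24842647001699938 88.3893370628357
19.55 [0.5451 0.0012 0.0272] [ 0.6754  0.7374  0.0001 -0.    ] [1.2862 1.3472 0.611 ] [ 0.111  -0.463   0.1465] 0.24539389464202488 88.38622570037842
to home -0.0005762332096036563 lateral 6.076249910461854e-05
```

Not touching yet. I continue in 1 mm rows.

>>> {"fn": "move_arm", "kwargs": {"plan": [{"delta_pos":[-0.001,0,0],"turn":[0,0,0],"fingers":1},{"delta_pos":[-0.002,0,0],"turn":[0,0,0],"fingers":1},{"delta_pos":[-0.003,0,0],"turn":[0,0,0],"fingers":1},{"delta_pos":[-0.003,0,0],"turn":[0,0,0],"fingers":1}]}}

```text
clock: 20.05
position: [0.545, 0.0011, 0.0272]
ee_rot: [0.675, 0.738, 0.001, -0.001]
ft_force: [0.5, 10.1, 1.2]
grip_width: 0.247
grasp_force: 88.4
```

```bash
python3 chk.py 2>/dev/null | grep -v '|'
```

```text
20.1 [0.5451 0.0011 0.0272] [ 0.6746  0.7382  0.0011 -0.0011] [0.2239 9.4735 0.6442] [ 1.9374 -0.2026  0.0843] 0.25135376032360934 88.35146069526672
20.15 [0.5451 0.0011 0.0272] [ 0.6747  0.7381  0.0011 -0.0011] [ 1.0008  9.0445 -0.1769] [ 1.9386 -0.1732  0.1528] 0.24501827101373447 88.35240840911865
20.2 [0.5451 0.0011 0.0272] [ 0.6746  0.7382  0.0011 -0.0011] [0.6942 9.3515 0.6424] [ 1.9457 -0.2027  0.0465] 0.25054284898184215 88.35234761238098
to home -0.0006728778219837056 lateral 8.608625377340418e-07
```

```bash
python3 - <<'E'
from h import *
np.set_printoptions(precision=4,suppress=True)
s=camera('side');t=camera('top');p,_=tool();ok=s['range_z']>0
u=np.array([.0872,-.9962]);hub=np.array([.5505,-.061])
for n,k in(('side',s),('top',t)):
    P=cloud(k);ok=k['range_z']>0;q=P[...,:2]-hub;a=q@u;b=q[...,0]*-u[1]+q[...,1]*u[0];z=P[...,2]
    m=ok&(abs(b)<.009)&(z>.058)&(z<.078)&(a<-.04)&(a>-.1);print(n,'knob rear a',m.sum(),np.percentile(a[m],[0,10,25,50,90]) if m.any() else '')
    m=ok&(abs(b)<.008)&(z>.055)&(z<.08)&(a>.046)&(a<.08);print(n,'protruding tip',m.sum(),a[m].max() if m.any() else '')
    m=ok&(abs(b)<.03)&(z>.084)&(z<.096)&(a<-.02)&(a>-.06);print(n,'clamp top',m.sum(),np.percentile(a[m],[2,50,98]) if m.any() else '')
    m=ok&(a>-.075)&(a<-.065)&(abs(b)<.02)
E
```

```text
side knob rear a 90 [-0.0875 -0.0837 -0.0814 -0.0765 -0.0499]
side protruding tip 0 
side clamp top 41 [-0.0584 -0.0434 -0.0285]
top knob rear a 2 [-0.0791 -0.0791 -0.079  -0.079  -0.0789]
top protruding tip 0 
top clamp top 0
```

The knob's rear face measures at −81 mm from the axis, which is exactly where it should be with the knob home. The stop is firm, with about 9 N holding it there. I hand in.

```bash
python3 -c "
from workcell import hand_in
print(hand_in())"
```

```text
the job is handed in; nothing more can be done
None
```

The holder is one click anticlockwise, the short silver rod is threaded through both bushes, and the gripper is holding its knob home against the clamp block with about 9 N, ready for you to tighten the screw. I checked home by the firm stop and the knob's measured position. The nose beyond the jaw block was hidden from both cameras, and I did not re-measure the phones, pot and screwdriver, though no planned path went near them.

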